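Take down the gauge stack and wring its bottom block on to the base

ROBOT

A 6-joint arm with a two-finger parallel gripper is mounted at the origin on a cart in front of the work surface, level with it; the furniture and walls round the work are solid. World frame = base frame: x ahead of the robot, y to its left, z up, the work surface at z = 0. Lengths are in m, angles in rad, forces in N, time in s.
With the tool pointing down it reaches from about 0.35 to 0.975 m from the base axis. Payload 4.9 kg.
Tool frame: the origin (TCP) lies midway between the tips of the shut fingers; the grasp point (between the pads) lies 19 mm behind it; z points along the fingers, y is the line along which they close (so a half turn about z gives the same grasp; the last joint's range is limited). The gripper opens to 85 mm and grips with 20 to 120 N. Pads are 22 mm wide; open, the fingers measure 114 mm over their backs; the gripper's body (76 mm by 85 mm) begins 54 mm behind the grasp point. The pads swing forward as they close: fully open they stand 13 mm farther back than shut.
Start: joints at [-1.345, 0.053, 1.613, -0, 1.476, -0.119], TCP at [0.211, -0.588, 0.203] pointing down, gripper open.
Joint ranges: [-3.01, 3.01], [-1.01, 2.22], [0.06, 2.58], [-1.02, 4.17], [0.09, 2.62], [-3.14, 3.14]. Speed limits (rad/s): [2.57, 2.57, 3.14, 3.14, 3.14, 3.14].

INTERFACE

Orientations are given as a rotation vector (axis times angle).
In Python, from station import ctrl gives the robot as it stands. The module is installed in compiled form; this text tells all that it offers.
- The arm moves only by the shell command python3 -m handwheel 'ROWS' [OPENING] [FORCE]. ROWS is JSON, a list of rows, each a list of 2 entries, a list of its own where there are three numbers: the shift along the tool's x, y, z in cm, then the turn, a rotation vector about the tool's x, y, z in rad. In form: [[[tx, ty, tz], [ax, ay, az]], ...]. A call has 1 to 5 rows; each row is the pose to reach, as a shift and turn from the pose commanded when the call began, along the tool's axes at that moment; what a row does not reach only later rows make up. A row lasts 1/8 s, in which the tool goes at most 62.5 mm and 10.7 degrees, less where a joint would pass 70% of its speed; a pose out of reach is approached as far as the arm can. A call with a gripper value outside its range is refused whole. OPENING is the gripper's target within -1 to 1 (shut at 1, half-way at 0, fully open at -1), set as the call begins (- or left out, the last holds). The fingers move at their own pace and stop on an object; FORCE is the grip in N (left out, the last holds). Time passes only in rows, so rows that repeat a pose let the fingers close. It gives the time, the measured TCP pose, the force, the opening and the grip force at its end, in the units of the state.
- ctrl.get_obs(): the state, without advancing time (a new reading comes with each control period).
- ctrl.get_image(name): name is "scene" or "top"; returns the picture (400x640x3 uint8, blue, green, red); there is no depth.
- ctrl.calibration(name): a dict with "fx", "fy", "cx", "cy" (pixels), "R" (3x3) and "t" (3): a world point X has camera coordinates R X + t. Camera axes: x right, y down, z forward; pixel columns grow to the right and rows downward; lengths in m; the calibration is good to about 2 mm. A picture is of the moment at which its call begins. calibration takes no time and is no camera call.
- ctrl.finish_job(): hands the job in; it is judged then, once.
Trained networks look in the newest picture that a camera, given by its name, has taken for a name from the list of things; names that differ only in an ending like _2 or _b are one class to them, and where a whole thing is asked for, a point or a joint stands for the part that bears it (a point fixed in the world has none). Each returns a list of dicts, best first, with "score" (0 to 1); they miss things now and then, are a little off and sometimes report something else, mostly with a low value. They report only what shows in the picture. A call takes as long as a camera call. They do not tell look-alikes from the thing itself.
- ctrl.look_for(camera, query): "position" ([column, row] in pixels, amid what is visible of it).
- ctrl.landmark_of(camera, query): "position" ([column, row] in pixels: a listed point, or the origin of a listed thing).
The state is a dict: "t": time; "q": joint angles; "dq": joint speeds; "effort": joint torques, N m; "tool_pos": TCP position; "tool_rot": TCP orientation; "contact_force": force on the tool from outside, world axes, zero at the start; "wrist_torque": the same for the moment, N m; "opening": finger opening in m; "grip_force": force on a finger pad.
Only numpy, scipy, OpenCV 4.12 (cv2) and the standard library are available. Lean on these libraries where they do the work, as an engineer would, in place of code of your own. Each camera call takes 0.05 s, during which the arm holds its last target. There are 200 camera calls.

TASK

Take the stack of steel gauge blocks apart from the top, one piece at a time, and lay each of the three upper pieces flat in the wooden tray of its own shape: the disc in the round one, the square block in the square one, the oblong block in the oblong one. Then wring the long bottom block on to the dark steel base: set it down on the lapped top lengthwise, clearly short of the end stop, and slide it along in face contact until its end is against the stop and it overhangs neither side. Set things down rather than drop them, leave the side cutters and the solder reel where they are, and let go of everything.

Things in the scene. Friction and masses are not known exactly. Their poses are not given: they have to be found in the camera images.
- disc: Round steel setting disc, 20 mm diameter, 18 mm high, the top piece of the stack, standing on the square block. Origin at the centre of its underside; z up. About 45 g.
- square_block: Square steel block 27 x 27 x 18 mm, second from the top, lying on the oblong block. Origin at the centre of its underside; x and y parallel to its sides, z up. About 100 g.
- oblong_block: Oblong steel block 54 (x) x 34 (y) x 18 (z) mm, third from the top, lying on the long block. Bare steel. Its origin is the centre of its underside; x along its length, z up. About 260 g.
- long_block: Long steel block 76 (x) x 44 (y) x 18 (z) mm, with a small dark hole mark near each end of its top; the bottom of the stack, lying on the cart top. Bare steel. Its origin is the centre of its underside; x along its length, z up. About 460 g. The stacked pieces lie loosely, each within 5 mm of the centre of the one below and turned by at most 0.12 rad against it; the stack is 72 mm high.
- round_tray: Round wooden dish, fixed to the cart: 48 mm outer diameter, recess 38 mm diameter, floor 6 mm above its underside, rim 5 mm above that floor (11 mm high in all). Origin at the centre of its underside.
- square_tray: Square wooden tray, fixed: outside 51 x 51 mm, recess 41 x 41 mm, floor 6 mm above its underside, rim 11 mm high in all. Origin at the centre of its underside, x and y parallel to its sides.
- oblong_tray: Oblong wooden tray, fixed: outside 76 (x) x 56 (y) mm, recess 66 (x) x 46 (y) mm, floor 6 mm above its underside, rim 11 mm high in all. Origin at the centre of its underside, x along its length.
- base: Dark steel base, fixed, 92 (x) x 54 (y) mm. Flat lapped top 16 mm above its underside, from x = -43 to +38 mm; at the +x end, away from the robot, a stop of full width, 11 mm thick, 24 mm high in all, with two small screw heads; its face is at x = +38 mm. Origin on the underside, 16 mm straight below the long block's origin when that is home; x points along the slide to the stop.
- side_cutters: Bystander: side cutters (pliers with blue handles), about 137 x 55 x 13 mm, lying to the left of the parts organiser. Not to be moved.
- solder_reel: Bystander: a reel of solder, 55 mm diameter, 36 mm high, standing behind the work near the middle. Not to be moved.
Not all that is in view belongs to the job. Leave any blue or purple look-alike of the square_block alone.

How it is judged:
By the outcome, as a careful person would: the job done as asked, in the order asked, and still so for the second after the job is handed in, with the robot touching nothing.
It also fails if it takes over 99 s, if anything falls off the work surface, if the arm or the gripper's body presses on something with over 40 N, if the wrist force passes 120 N, or if a joint passes its speed limit or range.

## Working session

There is one attempt and no reset: what is moved stays moved. The work goes in short steps, Python scripts to look and compute and a shell command to move; the robot and the scene stay as the last step left them, time stands still between calls to the robot, and variables do not carry over. Pictures are saved under pics/ and viewed, at most 14 in all, crops included, and the job is handed in when it is done.

```bash
mkdir -p pics; cat > h.py <<'E'
import numpy as np, cv2
from station import ctrl
from scipy.spatial.transform import Rotation as R
def ray(cam,px,z):
    c=ctrl.calibration(cam);Rm=np.array(c["R"]);t=np.array(c["t"])
    d=Rm.T@np.array([(px[0]-c["cx"])/c["fx"],(px[1]-c["cy"])/c["fy"],1]);o=-Rm.T@t
    return (o+d*(z-o[2])/d[2])[:3]
def proj(cam,X):
    c=ctrl.calibration(cam);p=np.array(c["R"])@np.array(X)+np.array(c["t"])
    return np.array([c["fx"]*p[0]/p[2]+c["cx"],c["fy"]*p[1]/p[2]+c["cy"]])
E
python3 - <<'E'
from h import *
for c in("scene","top"):
    cv2.imwrite(f"pics/{c}0.png",ctrl.get_image(c))
    k=ctrl.calibration(c);print(c,k["fx"],-np.array(k["R"]).T@np.array(k["t"]))
zs=dict(disc=.054,square_block=.036,oblong_block=.018,long_block=0,round_tray=0,square_tray=0,oblong_tray=0,base=0,side_cutters=0,solder_reel=0)
for n,z in zs.items():
  for c in("top","scene"):
    for r in ctrl.landmark_of(c,n)[:3]:
        print(n,c,round(r["score"],2),np.round(r["position"]),ray(c,r["position"],z).round(4))
o=ctrl.get_obs();print(o["tool_rot"],o["tool_pos"],o["opening"],R.from_rotvec(o["tool_rot"]).as_matrix().round(3))
E
```

```text
scene 373.56540313594337 [-0.10105566 -0.53210503  0.58085692]
top 520.4178544452407 [ 0.46080423 -0.08524736  1.67467187]
disc top 0.48 [294. 224.] [ 0.4678 -0.0216  0.054 ]
disc top 0.24 [370. 202.] [ 0.54   -0.2574  0.054 ]
disc scene 0.38 [277. 211.] [ 0.459  -0.0302  0.054 ]
square_block top 0.61 [425. 214.] [ 0.5039 -0.4321  0.036 ]
square_block top 0.51 [295. 226.] [ 0.4635 -0.0225  0.036 ]
square_block top 0.43 [373. 155.] [ 0.6901 -0.2667  0.036 ]
square_block scene 0.59 [442. 280.] [ 0.4667 -0.4378  0.036 ]
square_block scene 0.57 [276. 211.] [ 0.4758 -0.0118  0.036 ]
square_block scene 0.54 [407. 214.] [ 0.6374 -0.2953  0.036 ]
oblong_block top 0.64 [297. 226.] [ 0.4627 -0.0288  0.018 ]
oblong_block scene 0.47 [278. 220.] [ 0.4661 -0.0252  0.018 ]
oblong_block scene 0.3 [281. 213.] [ 0.4954 -0.0097  0.018 ]
long_block top 0.7 [297. 225.] [ 0.464  -0.0295  0.    ]
long_block scene 0.55 [278. 229.] [ 0.4558 -0.0304  0.    ]
round_tray top 0.48 [392. 229.] [ 0.4564 -0.3343  0.    ]
round_tray scene 0.9 [388. 279.] [ 0.4446 -0.3347  0.    ]
square_tray top 0.79 [345. 229.] [ 0.4533 -0.1835  0.    ]
square_tray scene 0.86 [327. 258.] [ 0.4332 -0.1908  0.    ]
oblong_tray top 0.6 [322. 202.] [ 0.5397 -0.1062  0.    ]
oblong_tray scene 0.64 [321. 223.] [ 0.5339 -0.1068  0.    ]
base top 0.69 [298. 225.] [ 0.4647 -0.0327  0.    ]
base scene 0.88 [377. 241.] [ 0.5454 -0.2615  0.    ]
side_cutters top 0.6 [209. 191.] [0.572  0.2555 0.    ]
side_cutters scene 0.71 [234. 178.] [0.5796 0.2441 0.    ]
solder_reel top 0.67 [277. 171.] [0.6379 0.0386 0.    ]
solder_reel scene 0.91 [301. 190.] [0.6337 0.026  0.    ]
[-3.09498857e+00 -5.38949790e-01 -1.48947029e-05] [ 0.21125136 -0.58819798  0.20249183] 0.08560863658317303 [[ 0.941  0.338  0.   ]
 [ 0.338 -0.941  0.   ]
 [ 0.    -0.    -1.   ]]
```

```bash
python3 - <<'E'
import cv2
a=cv2.imread("pics/top0.png")[130:270,180:450];cv2.imwrite("pics/t1.png",cv2.resize(a,(800,415),interpolation=cv2.INTER_CUBIC))
b=cv2.imread("pics/scene0.png")[150:320,200:470];cv2.imwrite("pics/s1.png",cv2.resize(b,(800,504),interpolation=cv2.INTER_CUBIC))
E
```

```text
(no output)
```

View pics/t1.png

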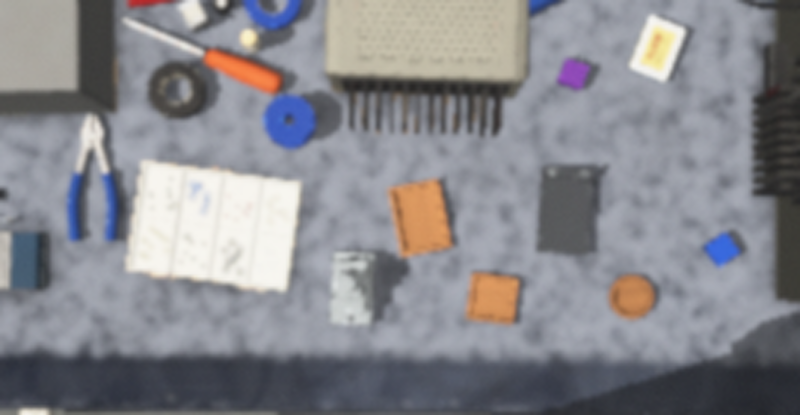

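View pics/s1.png

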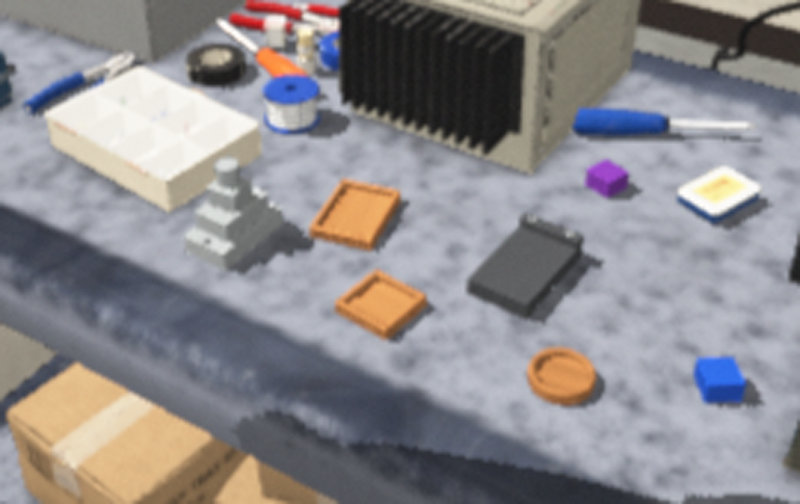

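Top view: stack at (298,226), oblong tray (322,204), square tray (347,230), base (371,200), round tray (393,230). The blue and purple cubes are decoys. Next I'll zoom in on the stack and base for outlines and fit the trays by colour.

```bash
python3 - <<'E'
from h import *
from scipy.optimize import minimize
T=cv2.imread("pics/top0.png");S=cv2.imread("pics/scene0.png")
U=8
def crop(I,x,y,w,h,s): return cv2.resize(I[y:y+h,x:x+w],(w*s,h*s),interpolation=cv2.INTER_CUBIC)
P=np.vstack([np.hstack([crop(T,280,210,40,30,10),crop(T,355,180,40,30,10)]),np.hstack([crop(S,255,197,48,36,9)[:300,:400],crop(S,355,218,44,36,9)[:300,:396],np.zeros((300,4,3),np.uint8)])])
cv2.imwrite("pics/z.png",P)
masks={}
for c,I in(("top",T),("scene",S)):
    h=cv2.cvtColor(cv2.resize(I,None,fx=4,fy=4,interpolation=cv2.INTER_CUBIC),cv2.COLOR_BGR2HSV)
    masks[c]=cv2.inRange(h,(5,100,60),(22,255,255))
def hull(c,p,q,hx,hy,z1,rnd):
    if rnd: b=[(hx*np.cos(a),hx*np.sin(a)) for a in np.linspace(0,6.28,40)]
    else: b=[(sx*hx,sy*hy) for sx in(-1,1) for sy in(-1,1)]
    pts=[]
    for X,Y in b:
        x=p[0]+X*np.cos(q)-Y*np.sin(q);y=p[1]+X*np.sin(q)+Y*np.cos(q)
        pts+=[proj(c,(x,y,z))*4+1.5 for z in(0,z1)]
    return cv2.convexHull(np.float32(pts))
def fit(x0,hx,hy,rnd,cams):
    comps={}
    for c in cams:
        n,l,st,ce=cv2.connectedComponentsWithStats(masks[c])
        g=proj(c,(x0[0],x0[1],.005))*4+1.5
        i=min((k for k in range(1,n) if st[k,4]>300),key=lambda k:np.hypot(*(ce[k]-g)))
        comps[c]=(l==i).astype(np.uint8)
    def cost(v):
        s=0
        for c in cams:
            m=np.zeros_like(comps[c]);cv2.fillPoly(m,[np.int32(np.round(hull(c,v[:2]/100,v[2]*.1,hx,hy,.011,rnd)*16))],1,shift=4)
            s+=1-(m&comps[c]).sum()/(m|comps[c]).sum()
        return s
    best=min((minimize(cost,[x0[0]*100,x0[1]*100,a],method="Nelder-Mead",options=dict(initial_simplex=np.array([x0[0]*100,x0[1]*100,a])+np.array([[0,0,0],[1,0,0],[0,1,0],[0,0,2]]))) for a in(-2,0,2,4)),key=lambda r:r.fun)
    return best.x*[.01,.01,.1],best.fun
for n,x0,hx,hy,r in(("round",(.45,-.334),.024,.024,1),("square",(.445,-.187),.0255,.0255,0),("oblong",(.537,-.106),.038,.028,0)):
    for cams in(("top",),("scene",),("top","scene")):
        print(n,cams,*fit(x0,hx,hy,r,cams))
E
```

```text
Traceback (most recent call last):
  File "h.py", line 9, in proj
    c=ctrl.calibration(cam);p=np.array(c["R"])@np.array(X)+np.array(c["t"])
ValueError: time passes only in moves, steps and waits
```

View pics/z.png

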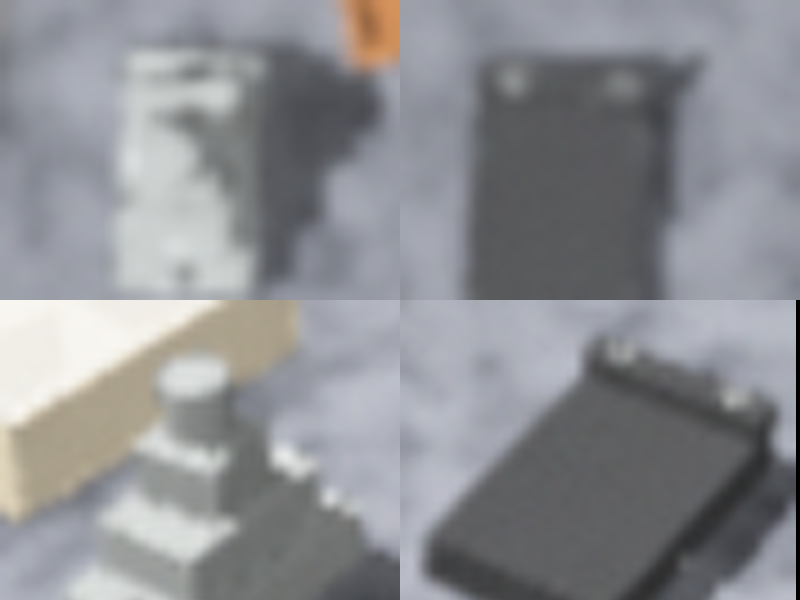

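The crops show the stack (top view columns 292–307, disc top at scene ≈(276.7,205.3)) and the base, both neutral grey against the bluish mat. A neutral-colour mask should work for silhouette fits, with the calibration cached.

```bash
cat > h.py <<'E'
import numpy as np, cv2
from station import ctrl
from scipy.spatial.transform import Rotation as R
from scipy.optimize import minimize
C={c:{k:np.array(v) for k,v in ctrl.calibration(c).items() if k!='name'} for c in("top","scene")}
def ray(cam,px,z):
    c=C[cam]
    d=c["R"].T@np.array([(px[0]-c["cx"])/c["fx"],(px[1]-c["cy"])/c["fy"],1]);o=-c["R"].T@c["t"]
    return o+d*(z-o[2])/d[2]
def proj(cam,X):
    c=C[cam];p=np.array(X)@c["R"].T+c["t"]
    return np.stack([c["fx"]*p[:,0]/p[:,2]+c["cx"],c["fy"]*p[:,1]/p[:,2]+c["cy"]],1)
U=4
def draw(m,c,v,box):   # v: x,y,yaw ; box: x0,x1,hy,z0,z1 (hy None -> round)
    x0,x1,hy,z0,z1=box
    b=np.array([(x1*np.cos(a),x1*np.sin(a)) for a in np.linspace(0,6.28,32)] if hy is None else [(X,Y) for X in(x0,x1) for Y in(-hy,hy)])
    co,s=np.cos(v[2]),np.sin(v[2]);w=b@np.array([[co,s],[-s,co]])+v[:2]
    P=np.vstack([np.c_[w,np.full(len(w),z)] for z in(z0,z1)])
    h=cv2.convexHull(np.float32(proj(c,P)*U+(U-1)/2));cv2.fillPoly(m,[np.int32(np.round(h*16))],1,shift=4)
def comp(c,I,kind,x0,z=.01):
    J=cv2.resize(I,None,fx=U,fy=U,interpolation=cv2.INTER_CUBIC)
    if kind=="wood": m=cv2.inRange(cv2.cvtColor(J,cv2.COLOR_BGR2HSV),(5,100,60),(22,255,255))
    else:
        d=J[...,0].astype(int)-J[...,2]; m=((d<11)&(d>-12)).astype(np.uint8)
    g=proj(c,[[x0[0],x0[1],z]])[0]*U
    k=np.zeros_like(m);cv2.circle(k,tuple(int(a) for a in g),(32 if c=="top" else 50)*U//2,1,-1);m=m*k
    n,l,st,ce=cv2.connectedComponentsWithStats(m)
    i=min((k for k in range(1,n) if st[k,4]>200),key=lambda k:np.hypot(*(ce[k]-g)))
    return (l==i).astype(np.uint8)
def fit(ims,kind,x0,parts,yaws=(-.2,0,.2),cams=("top","scene")):
    M={c:comp(c,ims[c],kind,x0) for c in cams}
    def cost(v):
        s=0
        for c in cams:
            m=np.zeros_like(M[c])
            for b in parts: draw(m,c,v*[.01,.01,.1],b)
            s+=1-(m&M[c]).sum()/(m|M[c]).sum()
        return s
    rs=[minimize(cost,[x0[0]*100,x0[1]*100,a*10],method="Nelder-Mead",options=dict(initial_simplex=np.array([x0[0]*100,x0[1]*100,a*10])+np.array([[0,0,0],[1,0,0],[0,1,0],[0,0,2]]))) for a in yaws]
    r=min(rs,key=lambda r:r.fun);return (r.x*[.01,.01,.1]).round(4),round(r.fun,3),M
WOOD=dict(round_tray=((.45,-.334),[(0,.024,None,0,.011)]),square_tray=((.445,-.187),[(-.0255,.0255,.0255,0,.011)]),oblong_tray=((.537,-.106),[(-.038,.038,.028,0,.011)]))
BASE=((.545,-.26),[(-.043,.049,.027,0,.016),(.038,.049,.027,0,.024)])
STACK=((.455,-.03),[(-.038,.038,.022,0,.018),(-.027,.027,.017,.018,.036),(-.0135,.0135,.0135,.036,.054),(0,.01,None,.054,.072)])
E
cat > m.py <<'E'
from h import *
ims={c:cv2.imread(f"pics/{c}0.png") for c in C}
ov=[]
for n,k,(x0,p) in [(n,"wood",v) for n,v in WOOD.items()]+[("base","steel",BASE),("stack","steel",STACK)]:
    for cams in(("top",),("scene",),("top","scene")):
        v,f,M=fit(ims,k,x0,p,cams=cams);print(n,cams,v,f)
    for c in cams:
        m=np.zeros_like(M[c]); [draw(m,c,v,b) for b in p]
        if n in("base","stack"):
            g=proj(c,[[*x0,.02]])[0].astype(int);A=cv2.resize(ims[c],None,fx=U,fy=U,interpolation=cv2.INTER_CUBIC)
            for mm,col in((M[c],(0,255,0)),(m,(0,0,255))): cv2.drawContours(A,cv2.findContours(mm,0,2)[0],-1,col,1)
            ov.append(cv2.resize(A[g[1]*U-100:g[1]*U+100,g[0]*U-130:g[0]*U+130],(400,300)))
cv2.imwrite("pics/ov.png",np.vstack([np.hstack(ov[:2]),np.hstack(ov[2:])]))
for t in ((276.7,205.3),): print(ray("scene",t,.072))
E
python3 m.py
```

```text
round_tray ('top',) [ 0.4551 -0.335  -0.2349] 0.151
round_tray ('scene',) [ 0.45   -0.334  -0.0016] 0.124
round_tray ('top', 'scene') [ 0.4523 -0.3352  0.2973] 0.307
square_tray ('top',) [ 0.4508 -0.1859 -0.0819] 0.088
square_tray ('scene',) [ 0.4459 -0.1855 -0.1415] 0.104
square_tray ('top', 'scene') [ 0.4486 -0.1852 -0.1114] 0.265
oblong_tray ('top',) [ 0.5372 -0.1062  0.2487] 0.073
oblong_tray ('scene',) [ 0.5332 -0.1056  0.2158] 0.091
oblong_tray ('top', 'scene') [ 0.5347 -0.1064  0.2048] 0.19
base ('top',) [ 0.5434 -0.2613 -0.051 ] 0.133
base ('scene',) [ 0.5374 -0.263  -0.0586] 0.143
base ('top', 'scene') [ 0.5415 -0.2624 -0.045 ] 0.341
stack ('top',) [ 0.4609 -0.0378 -0.0591] 0.298
stack ('scene',) [ 0.4546 -0.0338 -0.0604] 0.246
stack ('top', 'scene') [ 0.4574 -0.0334 -0.0485] 0.574
[ 0.45717871 -0.03198396  0.072     ]
```

View pics/ov.png

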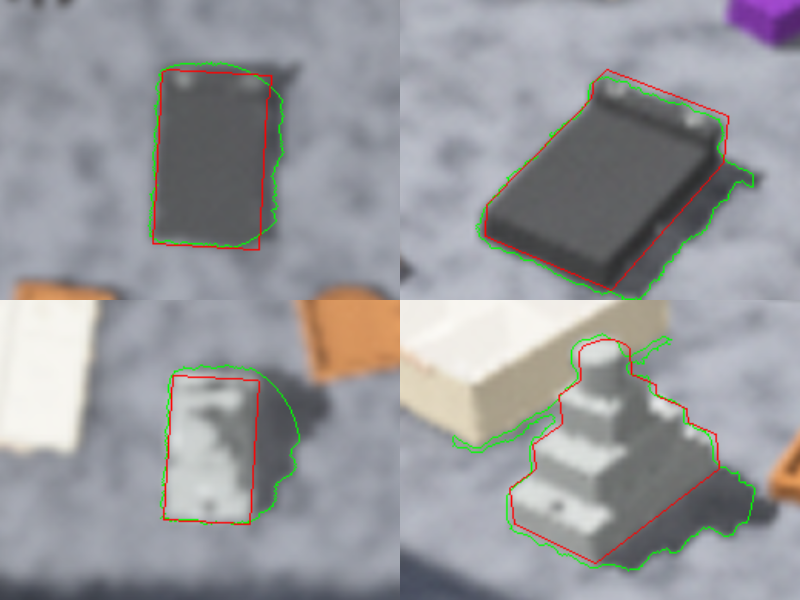

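Fits agree within about 5 mm, and averaging the two cameras is good enough. I'll set up a helper that works out the rows, then start moving.

```bash
cat > go.py <<'E'
import sys,json
from h import *
o=ctrl.get_obs();p=np.array(o["tool_pos"]);r=R.from_rotvec(o["tool_rot"])
print("t",o["t"],p.round(4),"F",np.round(o["contact_force"],1),"open",round(o["opening"],4),"grip",round(o["grip_force"],1))
for a in sys.argv[1:]:
    x,y,z,w=map(float,a.split(","))
    q=R.from_matrix([[np.cos(w),np.sin(w),0],[np.sin(w),-np.cos(w),0],[0,0,-1]])
    d=r.inv().apply(np.array([x,y,z])-p)*100;u=(r.inv()*q).as_rotvec()
    print(a,"shift",d.round(2),"turn",u.round(3),"rows>=",max(np.linalg.norm(d)/6.25,np.linalg.norm(np.degrees(u))/10.7).round(1))
    p,r=np.array([x,y,z]),q
E
python3 go.py .38,-.21,.17,-.05 .459,-.033,.12,-.05
```

```text
t 1.1 [ 0.2113 -0.5882  0.2025] F [0.4 0.2 0.1] open 0.0856 grip 0.0
.38,-.21,.17,-.05 shift [ 28.67 -29.89   3.25] turn [-0.    -0.     0.395] rows>= 6.6
.459,-.033,.12,-.05 shift [  7.01 -18.07   5.  ] turn [0. 0. 0.] rows>= 3.2
```

```bash
python3 -m handwheel '[[[18,-18,1.5],[0,0,0.395]],[[18,-18,1.5],[0,0,0.395]],[[18,-18,1.5],[0,0,0.395]],[[18,-18,1.5],[0,0,0.395]],[[18,-18,1.5],[0,0,0.395]]]' -0.3 40; python3 go.py .42,-.12,.16,-.05 .459,-.033,.10,-.05
```

```text
t: 1.72
tool_pos: [0.3209, -0.355, 0.1872]
tool_rot: [-3.14, 0.072, -0.0]
contact_force: [0.7, -1.0, -0.4]
opening: 0.0557
grip_force: 0.0
t 1.725 [ 0.3209 -0.355   0.1872] F [ 0.7 -1.  -0.4] open 0.0557 grip 0.0
.42,-.12,.16,-.05 shift [  8.82 -23.93   2.73] turn [-0.    -0.     0.004] rows>= 4.1
.459,-.033,.10,-.05 shift [ 3.46 -8.88  6.  ] turn [0. 0. 0.] rows>= 1.8
```

```bash
python3 -m handwheel '[[[8.8,-23.9,2.7],[0,0,0]],[[8.8,-23.9,2.7],[0,0,0]],[[8.8,-23.9,2.7],[0,0,0]],[[8.8,-23.9,2.7],[0,0,0]],[[12.3,-30,5]  ,[0,0,0]]]' >/dev/null; python3 -m handwheel '[[[0,0,0],[0,0,0]]]'; python3 go.py .459,-.033,.10,-.05 .459,-.033,.061,-.05; python3 - <<'E'
from h import *
I=ctrl.get_image("scene");cv2.imwrite("pics/s2.png",cv2.resize(I[120:270,200:400],(800,600),interpolation=cv2.INTER_CUBIC))
E
```

```text
t: 2.48
tool_pos: [0.4493, -0.0759, 0.1413]
tool_rot: [-3.14, 0.07, 0.004]
contact_force: [0.4, -0.2, -0.6]
opening: 0.0554
grip_force: 0.0
t 2.475 [ 0.4493 -0.0759  0.1413] F [ 0.4 -0.2 -0.6] open 0.0554 grip 0.0
.459,-.033,.10,-.05 shift [ 0.79 -4.32  4.13] turn [-0.001  0.002  0.006] rows>= 1.0
.459,-.033,.061,-.05 shift [0.  0.  3.9] turn [0. 0. 0.] rows>= 0.6
```

View pics/s2.png

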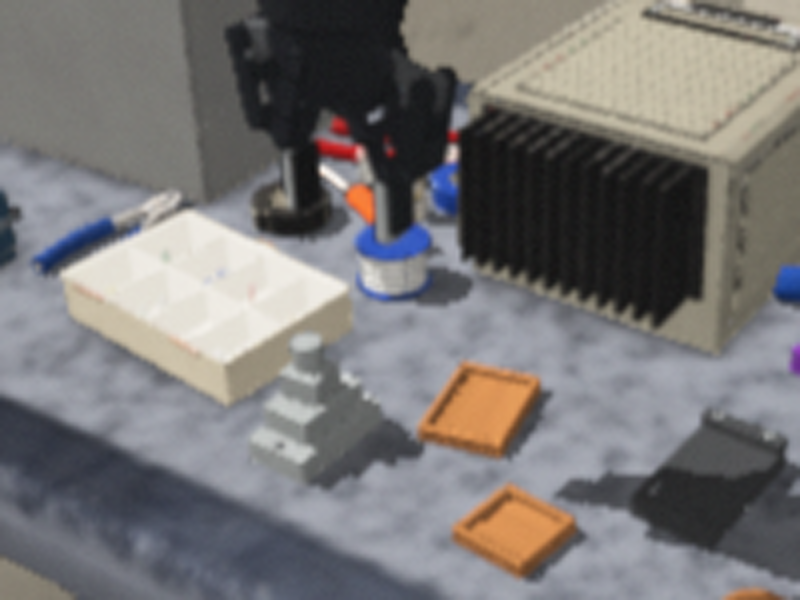

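Gripper tips are visible at scene ≈(275.7,170.8) and (298.7,180); the stack is untouched. Next I'll check the scene camera's bias and move above the disc.

```bash
python3 -m handwheel '[[[0.8,-4.3,4.1],[0,0,0.006]],[[0.8,-4.3,4.1],[0,0,0.006]],[[0.8,-4.3,4.1],[0,0,0.006]]]'; python3 - <<'E'
from h import *
print(ray("scene",(287.2,175.5),.145), proj("scene",[[.4493,-.0759,.145]]))
I=ctrl.get_image("scene");cv2.imwrite("pics/s3.png",cv2.resize(I[150:240,230:350],(800,600),interpolation=cv2.INTER_CUBIC))
o=ctrl.get_obs();print(o["tool_pos"],proj("scene",[[*o["tool_pos"]],[.459,-.033,.072]]))
E
```

```text
t: 2.9
tool_pos: [0.4596, -0.0378, 0.1026]
tool_rot: [3.139, -0.091, 0.002]
contact_force: [-0.7, -0.2, 0.1]
opening: 0.0556
grip_force: 0.0
[ 0.48635054 -0.04714236  0.145     ] [[287.32095561 185.96462961]]
[ 0.45994   -0.037904   0.1031204] [[278.37141806 194.62304867]
 [277.50619409 205.06257382]]
```

View pics/s3.png

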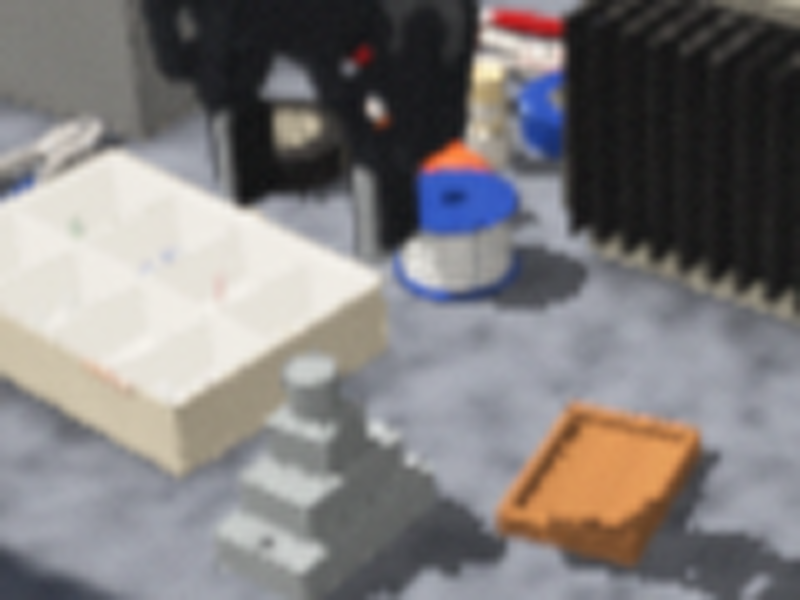

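The tips appear about 9 px higher than predicted for this TCP. I'll check with the top camera before descending.

```bash
python3 - <<'E'
from h import *
I=ctrl.get_image("top");S=cv2.imread("pics/s3.png")
o=ctrl.get_obs();p=np.array(o["tool_pos"]);A=R.from_rotvec(o["tool_rot"]).as_matrix()
print(p,o["opening"])
def mark(J,c,x0,y0,s):
    for X,col in((p,(0,0,255)),(p+A@[0,.0278,-.004],(0,255,0)),(p+A@[0,-.0278,-.004],(0,255,0)),(p+A@[0,0,-.08],(255,0,255)),([.459,-.033,.072],(0,255,255))):
        u=(proj(c,[X])[0]-[x0,y0]+.5)*s;cv2.drawMarker(J,tuple(int(a) for a in u),col,cv2.MARKER_CROSS,14,2)
mark(S,"scene",230,150,800/120)
J=cv2.resize(I[180:270,240:360],(533,400),interpolation=cv2.INTER_CUBIC);mark(J,"top",240,180,533/120)
S=cv2.resize(S,(800,600))
L=S[60:600,100:560]
out=np.zeros((540,800,3),np.uint8);out[:,:460]=L;K=J[:, 90:430];out[:400,460:800]=K
cv2.imwrite("pics/chk.png",out)
E
```

```text
[ 0.46010511 -0.03786608  0.1033645 ] 0.05520269113590674
```

View pics/chk.png

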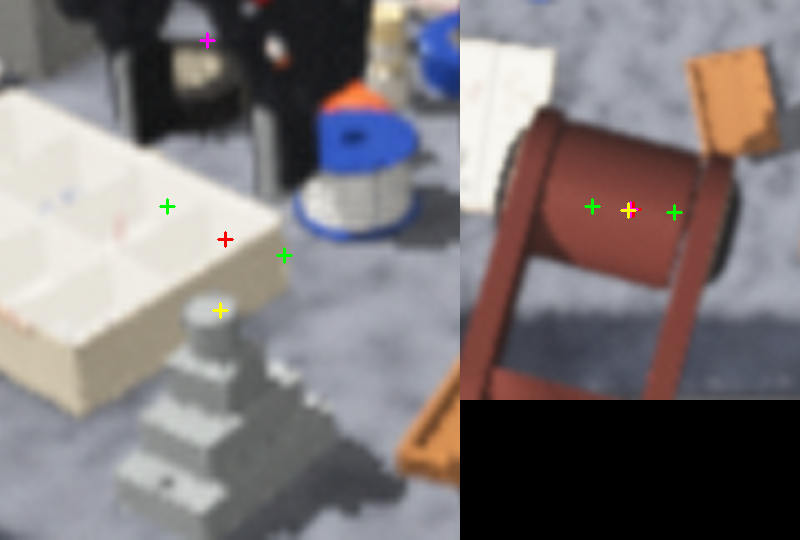

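Body position looks right, but the fingers read a bit short in the picture. I'll descend to the planned height and look again, since that is safe either way.

```bash
python3 -m handwheel '[[[-0.1,-0.45,2],[0,0,0]],[[-0.1,-0.45,4.2],[0,0,0]],[[-0.1,-0.45,4.2],[0,0,0]]]'; python3 - <<'E'
from h import *
I=ctrl.get_image("scene");cv2.imwrite("pics/s4.png",cv2.resize(I[160:235,245:320],(600,600),interpolation=cv2.INTER_CUBIC))
o=ctrl.get_obs();print(o["tool_pos"],proj("scene",[o["tool_pos"]]))
E
```

```text
t: 3.38
tool_pos: [0.4575, -0.0323, 0.0591]
tool_rot: [-3.14, 0.091, 0.003]
contact_force: [-0.7, 0.5, -0.1]
opening: 0.0556
grip_force: 0.0
[ 0.45845057 -0.03241623  0.06024481] [[277.54764341 209.09423572]]
```

View pics/s4.png

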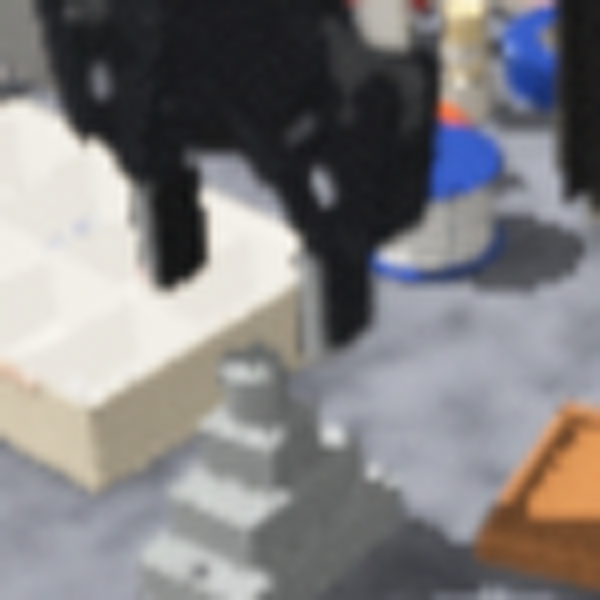

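The tips still look ~9 px high, so I'll test physically: close gently and see whether the fingers stop at 20 mm.

```bash
python3 -m handwheel '[[[0,0,0],[0,0,0]],[[0,0,0],[0,0,0]],[[0,0,0],[0,0,0]],[[0,0,0],[0,0,0]],[[0,0,0],[0,0,0]]]' 1 25; python3 - <<'E'
from h import *
I=ctrl.get_image("scene");cv2.imwrite("pics/s5.png",cv2.resize(I[160:235,245:320],(600,600),interpolation=cv2.INTER_CUBIC))
E
```

```text
t: 4.05
tool_pos: [0.4583, -0.0315, 0.0597]
tool_rot: [-3.14, 0.088, 0.0]
contact_force: [0.8, 0.4, 0.3]
opening: -0.0
grip_force: 0.0
```

View pics/s5.png

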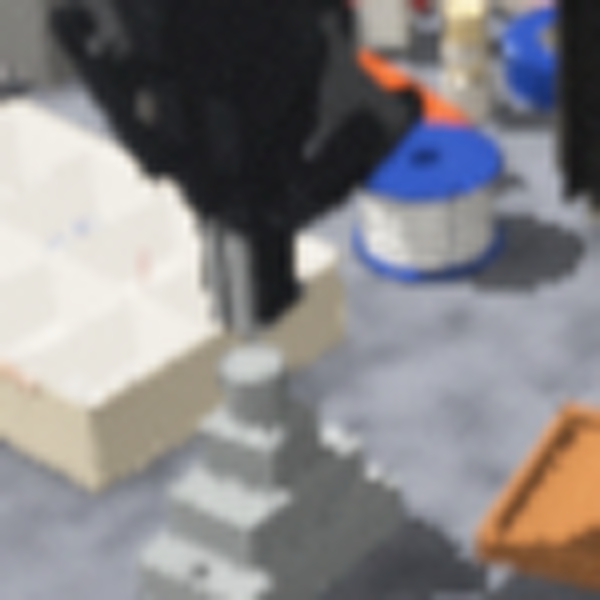

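The fingers closed on nothing, above the disc, with their column aligned and the stack undisturbed. This suggests the real tips sit about 25 mm higher than reported. I'll reopen, go down a further 2.2 cm straddling the stack while watching force, and close again.

```bash
python3 -m handwheel '[[[0,0,-0.5],[0,0,0]],[[0,0,0],[0,0,0]],[[0,0,1.0],[0,0,0]]]' -0.5; python3 -m handwheel '[[[0,0,0.6],[0,0,0]],[[0,0,1.2],[0,0,0]],[[0,0,1.2],[0,0,0]]]'
```

```text
t: 4.47
tool_pos: [0.4587, -0.0316, 0.0496]
tool_rot: [3.14, -0.088, 0.002]
contact_force: [0.0, 0.4, 0.4]
opening: 0.0546
grip_force: 0.0
t: 4.85
tool_pos: [0.4577, -0.0314, 0.0368]
tool_rot: [-3.14, 0.088, 0.002]
contact_force: [0.5, -0.1, 0.1]
opening: 0.0639
grip_force: 0.0
```

```bash
python3 -m handwheel '[[[0,0,0],[0,0,0]],[[0,0,0],[0,0,0]],[[0,0,0],[0,0,0]],[[0,0,0],[0,0,0]]]' 1 25; python3 - <<'E'
from h import *
I=ctrl.get_image("scene");cv2.imwrite("pics/s6.png",cv2.resize(I[160:235,245:320],(600,600),interpolation=cv2.INTER_CUBIC))
E
```

```text
t: 5.35
tool_pos: [0.4587, -0.0316, 0.0382]
tool_rot: [3.14, -0.088, 0.001]
contact_force: [-1.2, -0.2, 3.1]
opening: 0.0179
grip_force: 24.4
```

View pics/s6.png

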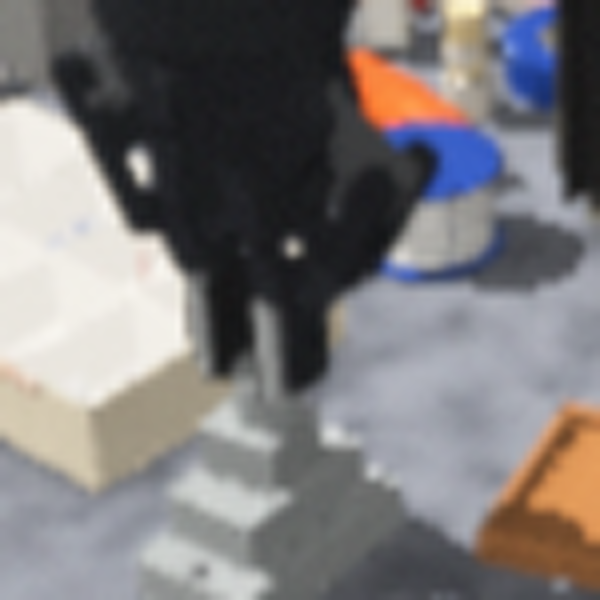

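The disc is gripped (24 N, 17.9 mm). Lift it, then gauge how far the tips sit above its underside.

```bash
python3 -m handwheel '[[[0,0,-1.5],[0,0,0]],[[0,0,-4],[0,0,0]],[[0,0,-7],[0,0,0]],[[0,0,-7],[0,0,0]]]' 1 40; python3 - <<'E'
from h import *
I=ctrl.get_image("scene");cv2.imwrite("pics/s7.png",cv2.resize(I[155:230,245:320],(600,600),interpolation=cv2.INTER_CUBIC))
o=ctrl.get_obs();p=np.array(o["tool_pos"]);A=R.from_rotvec(o["tool_rot"]).as_matrix()
for d in(0,.01,.02,.03):
  for n,v in(("tipR",[-.011,.009,-d]),("tipR far",[.011,.009,-d]),("tipLnear",[-.011,-.009,-d])): print(d,n,((proj("scene",[p+A@v])[0]-[245,155]+.5)*8).round())
E
python3 go.py .458,-.20,.09,-.05 .4525,-.335,.05,-.05 .4525,-.335,.0,-.05
```

```text
t: 5.9
tool_pos: [0.4605, -0.0321, 0.1111]
tool_rot: [3.139, -0.088, 0.01]
contact_force: [0.2, -0.3, -0.6]
opening: 0.0165
grip_force: 39.0
0 tipR [249. 325.]
0 tipR far [299. 292.]
0 tipLnear [204. 306.]
0.01 tipR [246. 296.]
0.01 tipR far [297. 263.]
0.01 tipLnear [200. 277.]
0.02 tipR [243. 267.]
0.02 tipR far [294. 234.]
0.02 tipLnear [197. 248.]
0.03 tipR [240. 237.]
0.03 tipR far [292. 205.]
0.03 tipLnear [194. 219.]
t 5.95 [ 0.4592 -0.0318  0.1091] F [-0.5  0.4 -0.6] open 0.0168 grip 39.0
.458,-.20,.09,-.05 shift [ 0.82 16.8   1.92] turn [ 0.001 -0.003 -0.006] rows>= 2.7
.4525,-.335,.05,-.05 shift [ 0.13 13.51  4.  ] turn [0. 0. 0.] rows>= 2.3
.4525,-.335,.0,-.05 shift [0. 0. 5.] turn [0. 0. 0.] rows>= 0.8
```

View pics/s7.png

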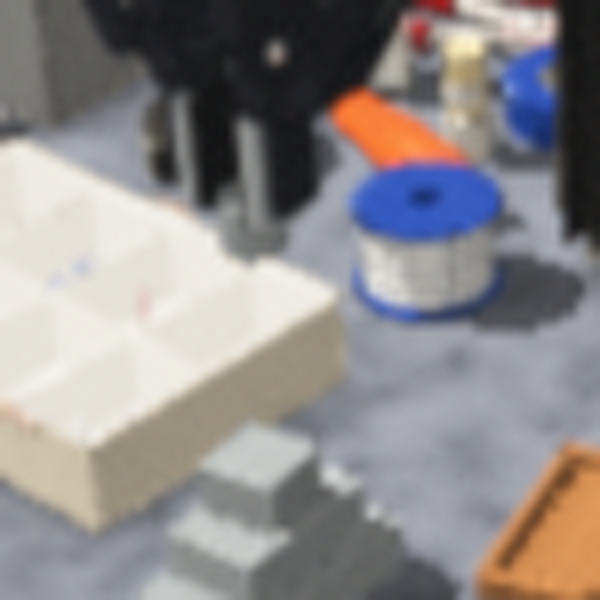

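The disc is held and hangs ~10 mm below the tips, so they will clear the rim. The reported z sits ~26 mm below the real tips. Carry it to the round tray using the camera-relative displacement.

```bash
python3 -m handwheel '[[[0.75,30.1,1],[0,0,0]],[[0.75,30.1,1],[0,0,0]],[[0.75,30.1,1],[0,0,0]],[[0.75,30.1,1],[0,0,0]],[[0.75,30.1,2],[0,0,0]]]' >/dev/null; python3 -m handwheel '[[[0,0,0],[0,0,0]],[[0,0,0],[0,0,0]]]' ; python3 go.py .4517,-.3336,.02,-.05 .4517,-.3336,-.006,-.05; python3 - <<'E'
from h import *
I=ctrl.get_image("scene");cv2.imwrite("pics/s8.png",cv2.resize(I[190:310,340:460],(600,600),interpolation=cv2.INTER_CUBIC))
E
```

```text
t: 6.82
tool_pos: [0.4481, -0.3315, 0.0861]
tool_rot: [-3.138, 0.089, 0.003]
contact_force: [0.2, -0.6, -0.1]
opening: 0.0169
grip_force: 39.2
t 6.825 [ 0.4481 -0.3315  0.0861] F [ 0.2 -0.6 -0.1] open 0.0169 grip 39.2
.4517,-.3336,.02,-.05 shift [0.39 0.21 6.61] turn [-0.002  0.002 -0.007] rows>= 1.1
.4517,-.3336,-.006,-.05 shift [0.  0.  2.6] turn [0. 0. 0.] rows>= 0.4
```

View pics/s8.png

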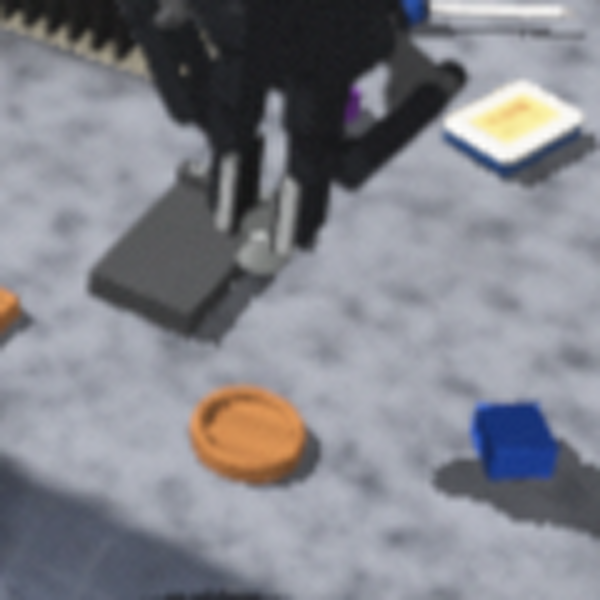

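Disc hangs above the base/tray area at scene ≈(391.6,243). Lower to just above the tray and compare with the projection.

```bash
python3 -m handwheel '[[[0.4,0.2,3],[0,0,0]],[[0.4,0.2,6.6],[0,0,0]],[[0.4,0.2,6.6],[0,0,0]]]' ; python3 go.py .4517,-.3336,-.006,-.05; python3 - <<'E'
from h import *
print(ray("scene",(391.6,243),.102))
I=ctrl.get_image("scene");cv2.imwrite("pics/s9.png",cv2.resize(I[220:310,345:435],(600,600),interpolation=cv2.INTER_CUBIC))
E
```

```text
t: 7.25
tool_pos: [0.4508, -0.3311, 0.0185]
tool_rot: [-3.135, 0.085, 0.008]
contact_force: [-0.1, 0.3, -0.1]
opening: 0.0168
grip_force: 39.2
t 7.25 [ 0.4508 -0.3311  0.0185] F [-0.1  0.3 -0.1] open 0.0168 grip 39.2
.4517,-.3336,-.006,-.05 shift [0.12 0.25 2.45] turn [-0.005  0.005 -0.004] rows>= 0.4
[ 0.4417196  -0.33490256  0.102     ]
```

View pics/s9.png

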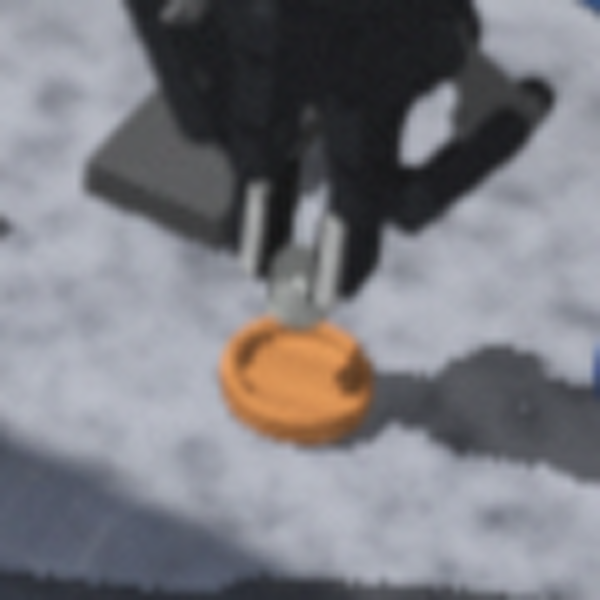

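The disc is right over the round tray (tray centre ≈(389.5,276), disc ≈(389.5,267) at 28 mm higher). Lower to contact.

```bash
python3 -m handwheel '[[[0.1,0.25,1.2],[0,0,0]],[[0.1,0.25,2.4],[0,0,0]],[[0.1,0.25,2.5],[0,0,0]]]'; python3 -m handwheel '[[[0,0,0.2],[0,0,0]],[[0,0,0.3],[0,0,0]]]'
```

```text
t: 7.68
tool_pos: [0.453, -0.3367, -0.0043]
tool_rot: [-3.139, 0.088, 0.002]
contact_force: [-0.1, -0.6, -1.0]
opening: 0.0171
grip_force: 39.2
t: 7.92
tool_pos: [0.4538, -0.3374, -0.0061]
tool_rot: [3.14, -0.088, 0.001]
contact_force: [-0.3, -0.6, -0.9]
opening: 0.0168
grip_force: 39.2
```

```bash
python3 -m handwheel '[[[-0.1,-0.2,0.1],[0,0,0]],[[-0.1,-0.2,0.2],[0,0,0]]]'|grep -E "pos|force"; python3 -m handwheel '[[[0,0,0.1],[0,0,0]],[[0,0,0.1],[0,0,0]]]'|grep -E "pos|force";  python3 -m handwheel '[[[0,0,0.1],[0,0,0]],[[0,0,0.1],[0,0,0]]]'|grep -E "pos|force"
```

```text
tool_pos: [0.4527, -0.3351, -0.0083]
contact_force: [0.4, -0.7, -0.8]
grip_force: 39.2
tool_pos: [0.4527, -0.3351, -0.0094]
contact_force: [0.5, -0.3, -0.4]
grip_force: 39.2
tool_pos: [0.4529, -0.3353, -0.0098]
contact_force: [-0.4, 1.6, 4.1]
grip_force: 39.7
```

Contact came at exactly the predicted height, so relative z is reliable. Release the disc, retreat, and re-measure the square block.

```bash
python3 -m handwheel '[[[0,0,-0.1],[0,0,0]],[[0,0,-0.1],[0,0,0]],[[0,0,-0.1],[0,0,0]]]' -0.3|grep -E "open|force";  python3 -m handwheel '[[[0,0,-2],[0,0,0]],[[0,0,-7],[0,0,0]],[[0,0,-10],[0,0,0]],[[0,0,-10],[0,0,0]]]' -0.3 |grep -E "pos"
python3 - <<'E'
from h import *
print("sq top from s7",ray("scene",(277.0,211.75),.054))
ims={c:ctrl.get_image(c) for c in C};[cv2.imwrite(f"pics/{c}A.png",ims[c]) for c in C]
for n,z in(("square_block",.036),("oblong_block",.018),("long_block",0),("disc",.006)):
  for c in C:
    for r in ctrl.landmark_of(c,n)[:3]: print(n,c,round(r["score"],2),np.round(r["position"],1),ray(c,r["position"],z).round(4))
E
python3 go.py .458,-.0325,.09,-.05
```

```text
contact_force: [-0.6, -0.1, -0.0]
opening: 0.0553
grip_force: 0.0
tool_pos: [0.455, -0.3373, 0.0958]
sq top from s7 [ 0.45566185 -0.03234238  0.054     ]
square_block top 0.58 [425.  213.3] [ 0.5077 -0.4324  0.036 ]
square_block top 0.54 [373.3 156.5] [ 0.6854 -0.268   0.036 ]
square_block scene 0.69 [272.5 212.5] [ 0.4662 -0.0077  0.036 ]
square_block scene 0.46 [439.2 280.2] [ 0.4628 -0.4331  0.036 ]
square_block scene 0.38 [403.4 217.1] [ 0.6212 -0.2921  0.036 ]
oblong_block top 0.5 [295.1 226.6] [ 0.4601 -0.0232  0.018 ]
oblong_block scene 0.63 [276.  222.8] [ 0.4553 -0.0259  0.018 ]
oblong_block scene 0.29 [278.8 228.8] [ 0.4401 -0.0469  0.018 ]
long_block top 0.59 [302.9 225.9] [ 0.4627 -0.0475  0.    ]
long_block scene 0.58 [280.3 230.4] [ 0.4543 -0.0386  0.    ]
long_block scene 0.21 [274.1 219.2] [0.4826 0.0043 0.    ]
disc scene 0.47 [321.7 224. ] [ 0.5247 -0.1163  0.006 ]
disc scene 0.4 [389.5 276.5] [ 0.4485 -0.3362  0.006 ]
t 10.05 [ 0.4524 -0.3349  0.0899] F [ 0.3  0.2 -0.9] open 0.0561 grip 0.0
.458,-.0325,.09,-.05 shift [-1.140e+00 -3.022e+01  2.000e-02] turn [-0.001  0.001 -0.006] rows>= 4.8
```

```bash
python3 -m handwheel '[[[-1.1,-30.2,0],[0,0,-0.006]],[[-1.1,-30.2,0],[0,0,-0.006]],[[-1.1,-30.2,0],[0,0,-0.006]],[[-1.1,-30.2,0],[0,0,-0.006]],[[-1.1,-30.2,0],[0,0,-0.006]]]' -0.3 >/dev/null; python3 -m handwheel '[[[0,0,0],[0,0,0]],[[0,0,0],[0,0,0]]]'|grep pos; python3 go.py .4577,-.032,.04,-.05 .4577,-.032,.017,-.05
```

```text
tool_pos: [0.4588, -0.0334, 0.0907]
t 10.925 [ 0.4588 -0.0334  0.0907] F [-0.2  0.   0.4] open 0.0555 grip 0.0
.4577,-.032,.04,-.05 shift [-0.12 -0.13  5.07] turn [ 0.001 -0.     0.   ] rows>= 0.8
.4577,-.032,.017,-.05 shift [0.  0.  2.3] turn [0. 0. 0.] rows>= 0.4
```

```bash
python3 -m handwheel '[[[-0.1,-0.1,4],[0,0,0]],[[-0.1,-0.1,6],[0,0,0]],[[-0.1,-0.1,7.4],[0,0,0]],[[-0.1,-0.1,7.4],[0,0,0]]]'|grep -E "pos|force"; python3 -m handwheel '[[[0,0,0],[0,0,0]],[[0,0,0],[0,0,0]],[[0,0,0],[0,0,0]],[[0,0,0],[0,0,0]]]' 1 40
```

```text
tool_pos: [0.4571, -0.0327, 0.0157]
contact_force: [-0.2, 0.3, 0.0]
grip_force: 0.0
t: 11.92
tool_pos: [0.4591, -0.0324, 0.0181]
tool_rot: [3.14, -0.078, 0.004]
contact_force: [-0.1, -0.1, 6.0]
opening: 0.0257
grip_force: 40.3
```

```bash
python3 -m handwheel '[[[0,0,-1],[0,0,0]],[[0,0,-4],[0,0,0]],[[0,0,-6],[0,0,0]],[[0,0,-6],[0,0,0]]]'|grep -E "pos|open|force"; python3 go.py .4487,-.1857,.07,-.11 .4487,-.1857,.0,-.11
```

```text
tool_pos: [0.4589, -0.0321, 0.0784]
contact_force: [-0.6, 0.4, -1.2]
opening: 0.0255
grip_force: 39.6
t 12.425 [ 0.4589 -0.0321  0.0784] F [-0.6  0.4 -1.2] open 0.0255 grip 39.6
.4487,-.1857,.07,-.11 shift [-0.25 15.39  0.84] turn [ 0.    -0.003  0.06 ] rows>= 2.5
.4487,-.1857,.0,-.11 shift [0. 0. 7.] turn [0. 0. 0.] rows>= 1.1
```

```bash
python3 -m handwheel '[[[-0.25,15.4,0.8],[0,0,0.06]],[[-0.25,15.4,0.8],[0,0,0.06]],[[-0.25,15.4,0.8],[0,0,0.06]],[[-0.25,15.4,4],[0,0,0.06]],[[-0.25,15.4,6.5],[0,0,0.06]]]'|grep -E "pos|force"; python3 -m handwheel '[[[0,0,0],[0,0,0]]]' |grep -E "pos|force"; python3 go.py .4487,-.1857,-.007,-.11 ; python3 - <<'E'
from h import *
I=ctrl.get_image("scene");cv2.imwrite("pics/sB.png",I)
for r in ctrl.landmark_of("scene","square_block")[:4]: print(round(r["score"],2),r["position"],ray("scene",r["position"],ctrl.get_obs()["tool_pos"][2]+.0185))
E
```

```text
tool_pos: [0.4461, -0.1854, 0.0092]
contact_force: [-0.2, 0.1, -1.1]
grip_force: 39.8
tool_pos: [0.4444, -0.1839, 0.008]
contact_force: [0.3, 1.3, -0.6]
grip_force: 39.8
t 13.175 [ 0.4444 -0.1839  0.008 ] F [ 0.3  1.3 -0.6] open 0.0257 grip 39.8
.4487,-.1857,-.007,-.11 shift [0.46 0.14 1.5 ] turn [-0.003  0.007 -0.   ] rows>= 0.3
0.7 [441.6, 280.4] [ 0.47118268 -0.4362017   0.02980797]
0.56 [321.3, 243.4] [ 0.43807429 -0.17186917  0.02980797]
0.44 [406.5, 213.9] [ 0.64610175 -0.29061778  0.02980797]
```

```bash
python3 -m handwheel '[[[0.35,0.1,0.8],[0,0,0]],[[0.35,0.1,1.6],[0,0,0]],[[0.35,0.1,1.6],[0,0,0]]]'|grep -E "pos|force"; python3 -m handwheel '[[[0,0,0.15],[0,0,0]],[[0,0,0.2],[0,0,0]]]' |grep -E "pos|force"; python3 go.py .4487,-.1857,-.0125,-.11
```

```text
tool_pos: [0.4504, -0.1867, -0.005]
contact_force: [-0.7, -0.3, -1.6]
grip_force: 39.8
tool_pos: [0.451, -0.1871, -0.0062]
contact_force: [-0.9, -0.0, -1.3]
grip_force: 39.8
t 13.9 [ 0.451  -0.1871 -0.0062] F [-0.9 -0.  -1.3] open 0.0258 grip 39.8
.4487,-.1857,-.0125,-.11 shift [-0.25 -0.11  0.63] turn [ 0. -0. -0.] rows>= 0.1
```

```bash
for i in 1; do python3 -m handwheel '[[[-0.2,-0.1,0.3],[0,0,0]],[[-0.2,-0.1,0.3],[0,0,0]]]'|grep -E "pos|contact"; python3 -m handwheel '[[[0,0,0.1],[0,0,0]],[[0,0,0.1],[0,0,0]]]'|grep -E "pos|contact"; python3 -m handwheel '[[[0,0,0.1],[0,0,0]],[[0,0,0.1],[0,0,0]]]'|grep -E "pos|contact"; done
```

```text
tool_pos: [0.4486, -0.1856, -0.0097]
contact_force: [0.5, -0.6, -0.8]
tool_pos: [0.4491, -0.1858, -0.0104]
contact_force: [0.8, -0.3, -0.8]
tool_pos: [0.449, -0.1858, -0.0114]
contact_force: [1.1, 0.2, -0.9]
```

```bash
python3 -m handwheel '[[[0,0,0.1],[0,0,0]],[[0,0,0.1],[0,0,0]]]'|grep -E "pos|contact"; python3 -m handwheel '[[[0,0,0.05],[0,0,0]],[[0,0,0.05],[0,0,0]]]'|grep -E "pos|contact"
```

```text
tool_pos: [0.4492, -0.1859, -0.0119]
contact_force: [-2.3, 1.2, 4.4]
tool_pos: [0.4492, -0.1859, -0.0119]
contact_force: [-4.0, 1.2, 7.9]
```

```bash
python3 -m handwheel '[[[0,0,-0.1],[0,0,0]],[[0,0,-0.1],[0,0,0]],[[0,0,-0.1],[0,0,0]]]' -0.2|grep -E "open|force";  python3 -m handwheel '[[[0,0,-2],[0,0,0]],[[0,3,-7],[0,0,0]],[[0,10,-12],[0,0,0]],[[0,12,-12],[0,0,0]],[[0,14,-12],[0,0,0]]]' -0.4 |grep -E "pos"
cat > m2.py <<'E'
import sys
from h import *
ims={c:ctrl.get_image(c) for c in C};[cv2.imwrite(f"pics/{c}{sys.argv[1]}.png",ims[c]) for c in C]
for n,z in(("square_block",.006),("oblong_block",.018),("long_block",0)):
  for c in C:
    for r in ctrl.landmark_of(c,n)[:3]: print(n,c,round(r["score"],2),np.round(r["position"],1),ray(c,r["position"],z).round(4))
E
python3 m2.py C; python3 go.py
```

```text
contact_force: [-0.6, 0.6, -0.3]
opening: 0.0511
grip_force: 0.0
tool_pos: [0.4341, -0.3273, 0.1097]
square_block top 0.58 [372.5 156.9] [ 0.6881 -0.2688  0.006 ]
square_block top 0.44 [425.8 213.9] [ 0.5066 -0.4413  0.006 ]
square_block top 0.41 [344.6 230.8] [ 0.4489 -0.1813  0.006 ]
square_block scene 0.75 [443.5 281.4] [ 0.4952 -0.4363  0.006 ]
square_block scene 0.62 [326.5 246.7] [ 0.458 -0.173  0.006]
square_block scene 0.57 [297.9 189.3] [0.6263 0.0322 0.006 ]
oblong_block top 0.59 [298.1 227.9] [ 0.4561 -0.0328  0.018 ]
oblong_block scene 0.53 [279.  220.6] [ 0.4664 -0.0265  0.018 ]
long_block top 0.61 [299.3 227.1] [ 0.4586 -0.036   0.    ]
long_block top 0.55 [392.7 229.1] [ 0.4564 -0.3362  0.    ]
long_block scene 0.64 [325.9 248.6] [ 0.4574 -0.1716  0.    ]
long_block scene 0.56 [278.8 229.4] [ 0.4555 -0.0329  0.    ]
t 16.55 [ 0.4335 -0.3235  0.1071] F [-0.7  0.5  0.6] open 0.0599 grip 0.0
```

```bash
cat > edge.py <<'E'
from h import *
import itertools
from scipy.ndimage import map_coordinates
def grad(I):
    g=cv2.GaussianBlur(I,(0,0),.7).astype(float);gx=np.stack([cv2.Sobel(g[...,k],-1,1,0) for k in range(3)]);gy=np.stack([cv2.Sobel(g[...,k],-1,0,1) for k in range(3)])
    return np.sqrt((gx**2+gy**2).max(0))
def edgefit(I,c,x0,box,rng=.010,yr=.2):
    G=grad(I);X0,X1,hy,z=box;t=np.linspace(0,1,25)
    P=np.vstack([np.c_[X0+(X1-X0)*t,0*t+s*hy] for s in(-1,1)]+[np.c_[0*t+X,-hy+2*hy*t] for X in(X0,X1)])
    def sc(v):
        co,s=np.cos(v[2]),np.sin(v[2]);w=P@np.array([[co,s],[-s,co]])+v[:2]
        u=proj(c,np.c_[w,np.full(len(w),z)]);return -np.minimum(map_coordinates(G,[u[:,1],u[:,0]],order=1),250).mean()
    gr=itertools.product(np.arange(-rng,rng+1e-4,.002),np.arange(-rng,rng+1e-4,.002),np.arange(-yr,yr+.01,.04))
    b=min((np.array(x0)+g for g in map(np.array,gr)),key=sc)
    r=minimize(lambda v:sc(v*[.01,.01,.1]),b*[100,100,10],method="Nelder-Mead",options=dict(initial_simplex=b*[100,100,10]+np.array([[0,0,0],[.2,0,0],[0,.2,0],[0,0,.3]])))
    return (r.x*[.01,.01,.1]).round(4),round(-r.fun,1)
E
python3 - <<'E'
from edge import *
for c in C:
    A=cv2.imread(f"pics/{c}0.png");B=cv2.imread(f"pics/{c}C.png")
    print(c)
    print("oblong",*edgefit(B,c,(.457,-.033,-.05),(-.027,.027,.017,.036)))
    print("long",*edgefit(B,c,(.457,-.033,-.05),(-.038,.038,.022,.018)))
    print("obtray",*edgefit(A,c,(.535,-.106,.21),(-.038,.038,.028,.011)), *edgefit(B,c,(.535,-.106,.21),(-.038,.038,.028,.011)))
    print("base",*edgefit(A,c,(.5415,-.262,-.05),(-.043,.038,.027,.016)))
E
```

```text
top
oblong [ 0.4602 -0.0316  0.0141] 128.0
long [ 0.459  -0.0322  0.0142] 122.7
obtray [ 0.5365 -0.1062  0.2101] 207.8 [ 0.5365 -0.1063  0.2114] 206.0
base [ 0.5436 -0.2606 -0.0436] 107.3
scene
oblong [ 0.4559 -0.0318  0.0091] 175.4
long [ 0.4491 -0.0456 -0.3717] 125.3
obtray [ 0.5291 -0.1077  0.2264] 243.2 [ 0.5292 -0.1076  0.2269] 241.3
base [ 0.5514 -0.2628 -0.053 ] 139.5
```

```bash
python3 go.py .458,-.032,.07,.01 .458,-.032,-.0005,.01
```

```text
t 16.55 [ 0.4335 -0.3235  0.1071] F [-0.7  0.5  0.6] open 0.0599 grip 0.0
.458,-.032,.07,.01 shift [ -0.72 -29.23   3.75] turn [-0.001  0.001 -0.119] rows>= 4.7
.458,-.032,-.0005,.01 shift [0.   0.   7.05] turn [0. 0. 0.] rows>= 1.1
```

```bash
python3 -m handwheel '[[[-0.7,-29.2,0],[0,0,-0.12]],[[-0.7,-29.2,0],[0,0,-0.12]],[[-0.7,-29.2,0],[0,0,-0.12]],[[-0.7,-29.2,0],[0,0,-0.12]],[[-0.7,-29.2,3.7],[0,0,-0.12]]]' >/dev/null; python3 -m handwheel '[[[0,0,0],[0,0,0]],[[0,0,0],[0,0,0]]]'|grep pos; python3 go.py .458,-.032,-.0005,.01
```

```text
tool_pos: [0.4589, -0.0338, 0.0714]
t 17.425 [ 0.4589 -0.0338  0.0714] F [-0.8  0.1  0. ] open 0.0598 grip 0.0
.458,-.032,-.0005,.01 shift [-0.09 -0.19  7.19] turn [ 0.    -0.     0.001] rows>= 1.2
```

```bash
python3 -m handwheel '[[[-0.1,-0.15,3],[0,0,0]],[[-0.1,-0.15,5.5],[0,0,0]],[[-0.1,-0.15,7.1],[0,0,0]],[[-0.1,-0.15,7.1],[0,0,0]],[[-0.1,-0.15,7.1],[0,0,0]]]'|grep -E "pos|contact"; python3 -m handwheel '[[[0,0,0],[0,0,0]],[[0,0,0],[0,0,0]],[[0,0,0],[0,0,0]],[[0,0,0],[0,0,0]]]' 1 50
```

```text
tool_pos: [0.4589, -0.0331, 0.0014]
contact_force: [0.5, -0.3, -0.1]
t: 18.55
tool_pos: [0.459, -0.0326, 0.0016]
tool_rot: [3.141, 0.016, 0.004]
contact_force: [-1.4, 0.8, 5.7]
opening: 0.032
grip_force: 49.9
```

```bash
python3 -m handwheel '[[[0,0,-1],[0,0,0]],[[0,0,-3.5],[0,0,0]],[[0,0,-6],[0,0,0]],[[0,0,-6],[0,0,0]]]'|grep -E "pos|open|force"; python3 go.py .536,-.1068,.06,.215 .536,-.1068,.0,.215
```

```text
tool_pos: [0.4593, -0.0329, 0.0621]
contact_force: [0.1, -0.1, -2.1]
opening: 0.0324
grip_force: 50.2
t 19.05 [ 0.4593 -0.0329  0.0621] F [ 0.1 -0.1 -2.1] open 0.0324 grip 50.2
.536,-.1068,.06,.215 shift [7.6  7.47 0.25] turn [ 0.002 -0.004 -0.205] rows>= 1.7
.536,-.1068,.0,.215 shift [0. 0. 6.] turn [0. 0. 0.] rows>= 1.0
```

```bash
python3 -m handwheel '[[[7.6,7.5,0.2],[0,0,-0.205]],[[7.6,7.5,0.2],[0,0,-0.205]],[[7.6,7.5,0.2],[0,0,-0.205]],[[7.6,7.5,3],[0,0,-0.205]],[[7.6,7.5,5.2],[0,0,-0.205]]]'|grep -E "pos|contact"; python3 -m handwheel '[[[0,0,0],[0,0,0]],[[0,0,0],[0,0,0]]]' |grep -E "pos|contact"; python3 go.py .536,-.1068,.0,.215 .536,-.1068,-.0105,.215; python3 m2.py D
```

```text
tool_pos: [0.5325, -0.1057, 0.0057]
contact_force: [0.2, 0.2, -3.0]
tool_pos: [0.5343, -0.1064, 0.0083]
contact_force: [1.4, -0.1, -2.8]
t 19.925 [ 0.5343 -0.1064  0.0083] F [ 1.4 -0.1 -2.8] open 0.0317 grip 50.5
.536,-.1068,.0,.215 shift [0.16 0.08 0.83] turn [-0.  0.  0.] rows>= 0.1
.536,-.1068,-.0105,.215 shift [0.   0.   1.05] turn [0. 0. 0.] rows>= 0.2
square_block top 0.61 [423.7 213.9] [ 0.5065 -0.4345  0.006 ]
square_block top 0.58 [344.4 231.1] [ 0.4479 -0.1807  0.006 ]
square_block top 0.45 [372.2 157.7] [ 0.6855 -0.2678  0.006 ]
square_block scene 0.79 [440.4 276.8] [ 0.5046 -0.4267  0.006 ]
square_block scene 0.53 [410.  214.2] [ 0.6819 -0.2884  0.006 ]
square_block scene 0.5 [325.8 249.7] [ 0.4483 -0.1772  0.006 ]
oblong_block top 0.42 [320.5 199.9] [ 0.5461 -0.1027  0.018 ]
oblong_block scene 0.65 [318.5 211.8] [ 0.5506 -0.0897  0.018 ]
long_block top 0.41 [300.1 222.2] [ 0.4744 -0.0383  0.    ]
long_block scene 0.81 [279.1 228.6] [ 0.4584 -0.0315  0.    ]
```

```bash
python3 -m handwheel '[[[0.15,0.05,0.7],[0,0,0]],[[0.15,0.05,1.4],[0,0,0]],[[0.15,0.05,1.4],[0,0,0]],[[0.15,0.05,1.4],[0,0,0]]]'|grep -E "pos|contact"; python3 -m handwheel '[[[0,0,0.15],[0,0,0]],[[0,0,0.15],[0,0,0]],[[0,0,0.15],[0,0,0]]]'|grep -E "pos|contact"; python3 -m handwheel '[[[0,0,0.1],[0,0,0]],[[0,0,0.1],[0,0,0]]]' |grep -E "pos|contact"
```

```text
tool_pos: [0.5359, -0.1069, -0.0061]
contact_force: [-0.3, 0.5, -2.5]
tool_pos: [0.5362, -0.1069, -0.0072]
contact_force: [-0.2, 0.4, -2.9]
tool_pos: [0.536, -0.1069, -0.0084]
contact_force: [0.3, 0.3, -2.5]
```

```bash
python3 -m handwheel '[[[0,0,0.12],[0,0,0]],[[0,0,0.12],[0,0,0]]]'|grep -E "pos|contact"; python3 -m handwheel '[[[0,0,0.1],[0,0,0]],[[0,0,0.1],[0,0,0]]]' |grep -E "pos|contact"
```

```text
tool_pos: [0.536, -0.1069, -0.0097]
contact_force: [-0.3, -0.1, -3.3]
tool_pos: [0.5362, -0.107, -0.0103]
contact_force: [-0.9, 0.9, -0.8]
```

```bash
python3 -m handwheel '[[[0,0,0.07],[0,0,0]],[[0,0,0.07],[0,0,0]]]'|grep -E "pos|contact"; python3 -m handwheel '[[[0,0,0],[0,0,0]],[[0,0,-0.1],[0,0,0]],[[0,0,-0.1],[0,0,0]],[[0,0,-0.1],[0,0,0]]]' -0.4|grep -E "open|force";  python3 -m handwheel '[[[0,0,-2],[0,0,0]],[[0,0,-5],[0,0,0]],[[0,4,-9],[0,0,0]],[[0,10,-9],[0,0,0]],[[0,16,-9],[0,0,0]]]' -0.4 |grep -E "pos"; python3 m2.py E; python3 go.py; python3 - <<'E'
from edge import *
for c in C:
    B=cv2.imread(f"pics/{c}E.png")
    print(c,"oblong",*edgefit(B,c,(.535,-.106,.215),(-.027,.027,.017,.024)))
    print("long",*edgefit(B,c,(.457,-.033,0.01),(-.038,.038,.022,.018)))
    print("square",*edgefit(B,c,(.448,-.185,-.1),(-.0135,.0135,.0135,.024)))
E
```

```text
tool_pos: [0.5362, -0.107, -0.0104]
contact_force: [-4.1, 1.4, 5.0]
contact_force: [0.2, -0.6, -0.9]
opening: 0.0595
grip_force: 0.0
tool_pos: [0.5717, -0.2653, 0.083]
square_block top 0.48 [375.1 157.1] [ 0.6876 -0.2772  0.006 ]
square_block top 0.47 [423.9 214.1] [ 0.5059 -0.4352  0.006 ]
square_block scene 0.56 [326.4 248.6] [ 0.4522 -0.1763  0.006 ]
square_block scene 0.48 [441.2 277.7] [ 0.503  -0.4289  0.006 ]
oblong_block top 0.57 [321.7 201.9] [ 0.5398 -0.1066  0.018 ]
oblong_block top 0.46 [210.5 191.7] [0.5673 0.2483 0.018 ]
oblong_block scene 0.62 [319.4 219.9] [ 0.5227 -0.1108  0.018 ]
long_block top 0.61 [298.9 227.4] [ 0.4577 -0.0347  0.    ]
long_block scene 0.7 [279.5 226.8] [ 0.4648 -0.0278  0.    ]
t 23.725 [ 0.5701 -0.2619  0.08  ] F [-0.1 -0.1  0.5] open 0.0601 grip 0.0
top oblong [ 0.5387 -0.1089  0.2421] 247.7
long [ 0.4589 -0.0341 -0.0302] 160.9
square [ 0.4448 -0.1597 -0.5824] 104.0
scene oblong [ 0.5325 -0.1095  0.2451] 195.7
long [ 0.4532 -0.0345 -0.0225] 151.1
square [ 0.4442 -0.1882 -0.0696] 175.4
```

```bash
python3 go.py .457,-.0343,.06,-.026 .457,-.0343,-.0165,-.026
```

```text
t 23.725 [ 0.5701 -0.2619  0.08  ] F [-0.1 -0.1  0.5] open 0.0601 grip 0.0
.457,-.0343,.06,-.026 shift [ -6.16 -24.66   2.01] turn [-0.     0.     0.242] rows>= 4.1
.457,-.0343,-.0165,-.026 shift [0.   0.   7.65] turn [0. 0. 0.] rows>= 1.2
```

```bash
python3 -m handwheel '[[[-6.2,-24.7,0],[0,0,0.242]],[[-6.2,-24.7,0],[0,0,0.242]],[[-6.2,-24.7,0],[0,0,0.242]],[[-6.2,-24.7,0],[0,0,0.242]],[[-6.2,-24.7,2],[0,0,0.242]]]' -0.6 >/dev/null; python3 -m handwheel '[[[0,0,0],[0,0,0]],[[0,0,0],[0,0,0]],[[0,0,0],[0,0,0]]]'|grep -E "pos|opening"; python3 go.py .457,-.0343,-.0165,-.026
```

```text
tool_pos: [0.4578, -0.0357, 0.0606]
opening: 0.0683
t 24.725 [ 0.4578 -0.0357  0.0606] F [-0.  -0.2  0.4] open 0.0683 grip 0.0
.457,-.0343,-.0165,-.026 shift [-0.1  -0.14  7.71] turn [ 0.    -0.001 -0.002] rows>= 1.2
```

```bash
python3 -m handwheel '[[[-0.1,-0.15,3],[0,0,0]],[[-0.1,-0.15,5.5],[0,0,0]],[[-0.1,-0.15,7.3],[0,0,0]],[[-0.1,-0.15,7.5],[0,0,0]],[[-0.1,-0.15,7.5],[0,0,0]]]'|grep -E "pos|contact"; python3 -m handwheel '[[[0,0,0],[0,0,0]],[[0,0,0],[0,0,0]]]'|grep -E "pos|contact"; python3 -m handwheel '[[[0,0,0],[0,0,0]],[[0,0,0],[0,0,0]],[[0,0,0],[0,0,0]],[[0,0,0],[0,0,0]]]' 1 80
```

```text
tool_pos: [0.4568, -0.0341, -0.0145]
contact_force: [0.6, -0.6, -0.8]
tool_pos: [0.4568, -0.0338, -0.0144]
contact_force: [0.4, -0.3, 0.5]
t: 26.1
tool_pos: [0.4564, -0.0335, -0.0141]
tool_rot: [-3.141, 0.043, 0.0]
contact_force: [-3.1, 1.3, 8.3]
opening: 0.0394
grip_force: 79.5
```

```bash
python3 -m handwheel '[[[0,0,-0.8],[0,0,0]],[[0,0,-3],[0,0,0]],[[0,0,-6],[0,0,0]],[[0,0,-6.5],[0,0,0]],[[0,0,-6.5],[0,0,0]]]'|grep -E "pos|open|force|rot"; python3 go.py .523,-.2603,.05,-.05
```

```text
tool_pos: [0.4555, -0.0335, 0.0491]
tool_rot: [-3.141, 0.043, 0.001]
contact_force: [-0.4, -0.9, -4.4]
opening: 0.0388
grip_force: 81.0
t 26.725 [ 0.4555 -0.0335  0.0491] F [-0.4 -0.9 -4.4] open 0.0388 grip 81.0
.523,-.2603,.05,-.05 shift [ 7.36 22.49 -0.09] turn [-0.     0.001  0.023] rows>= 3.8
```

```bash
python3 -m handwheel '[[[7.4,22.5,0],[0,0,0.023]],[[7.4,22.5,0],[0,0,0.023]],[[7.4,22.5,0],[0,0,0.023]],[[7.4,22.5,0],[0,0,0.023]],[[7.4,22.5,0.5],[0,0,0.023]]]' >/dev/null; python3 -m handwheel '[[[0,0,1],[0,0,0]],[[0,0,2],[0,0,0]],[[0,0,2],[0,0,0]]]'|grep -E "pos|contact"; python3 go.py .523,-.2603,.01,-.05; python3 - <<'E'
from edge import *
z=ctrl.get_obs()["tool_pos"][2]+.0141
for c in C:
    I=ctrl.get_image(c);cv2.imwrite(f"pics/{c}F.png",I)
    print(c,"long",z,*edgefit(I,c,(.523,-.26,-.05),(-.038,.038,.022,z)),*edgefit(I,c,(.523,-.26,-.05),(-.038,.038,.022,z+.018)))
E
```

```text
tool_pos: [0.5223, -0.2585, 0.0225]
contact_force: [-0.8, -0.3, -2.6]
t 27.725 [ 0.5223 -0.2585  0.0225] F [-0.8 -0.3 -2.6] open 0.0386 grip 81.5
.523,-.2603,.01,-.05 shift [0.08 0.18 1.25] turn [-0.002  0.004  0.001] rows>= 0.2
top long 0.036624857231696124 [ 0.5305 -0.2544  0.1518] 114.9 [ 0.5301 -0.2527  0.1501] 115.0
scene long 0.036624857231696124 [ 0.5212 -0.2509  0.0534] 155.5 [ 0.5205 -0.2607 -0.0587] 165.2
```

```bash
python3 -m handwheel '[[[0.1,0.15,0.8],[0,0,0]],[[0.1,0.15,1.5],[0,0,0]],[[0.1,0.15,1.5],[0,0,0]],[[0.1,0.15,1.5],[0,0,0]]]'|grep -E "pos|contact"; python3 -m handwheel '[[[0,0,0.15],[0,0,0]],[[0,0,0.15],[0,0,0]],[[0,0,0.15],[0,0,0]]]'|grep -E "pos|contact"; python3 go.py .523,-.2603,.002,-.05
```

```text
tool_pos: [0.5248, -0.2621, 0.0097]
contact_force: [0.5, -0.1, -4.4]
tool_pos: [0.5248, -0.2621, 0.0083]
contact_force: [-0.0, -0.1, -3.4]
t 28.7 [ 0.5248 -0.2621  0.0083] F [-0.  -0.1 -3.4] open 0.0385 grip 81.5
.523,-.2603,.002,-.05 shift [-0.19 -0.17  0.63] turn [ 0. -0. -0.] rows>= 0.1
```

```bash
python3 -m handwheel '[[[-0.2,-0.15,0.25],[0,0,0]],[[-0.2,-0.15,0.35],[0,0,0]],[[-0.2,-0.15,0.35],[0,0,0]]]'|grep -E "pos|contact"; python3 -m handwheel '[[[0,0,0.12],[0,0,0]],[[0,0,0.12],[0,0,0]]]'|grep -E "pos|contact"; python3 -m handwheel '[[[0,0,0.1],[0,0,0]],[[0,0,0.1],[0,0,0]]]'|grep -E "pos|contact"
```

```text
tool_pos: [0.5227, -0.2604, 0.0045]
contact_force: [-0.2, 0.3, -3.6]
tool_pos: [0.5228, -0.2605, 0.0035]
contact_force: [0.2, -0.1, -3.6]
tool_pos: [0.5228, -0.2605, 0.0025]
contact_force: [-1.3, -0.5, -5.0]
```

```bash
python3 -m handwheel '[[[0,0,0.07],[0,0,0]],[[0,0,0.07],[0,0,0]]]'|grep -E "pos|contact"; python3 -m handwheel '[[[0,0,0.05],[0,0,0]],[[0,0,0.05],[0,0,0]]]'|grep -E "pos|contact"
```

```text
tool_pos: [0.523, -0.2606, 0.0021]
contact_force: [-0.4, 0.9, -1.5]
tool_pos: [0.523, -0.2606, 0.002]
contact_force: [-2.5, 1.3, 3.1]
```

```bash
python3 -m handwheel '[[[0.2,0,0.03],[0,0,0]],[[0.5,0,0.03],[0,0,0]],[[0.8,0,0.03],[0,0,0]],[[1.0,0,0.03],[0,0,0]],[[1.0,0,0.03],[0,0,0]]]'|grep -E "pos|rot|contact"; python3 - <<'E'
from edge import *
for c in C:
    I=ctrl.get_image(c);cv2.imwrite(f"pics/{c}G.png",I)
    print(c,*edgefit(I,c,(.533,-.26,-.05),(-.038,.038,.022,.034),yr=.1))
E
```

```text
tool_pos: [0.5331, -0.2617, 0.002]
tool_rot: [3.139, -0.078, 0.0]
contact_force: [-4.1, 0.2, 4.8]
top [ 0.5488 -0.2421 -0.041 ] 146.5
scene [ 0.5299 -0.2633 -0.0288] 160.3
```

```bash
python3 -m handwheel '[[[0.2,0,0],[0,0,0]],[[0.4,0,0],[0,0,0]],[[0.4,0,0],[0,0,0]]]'|grep -E "pos|contact"; python3 -m handwheel '[[[0.15,0,0],[0,0,0]],[[0.15,0,0],[0,0,0]]]'|grep -E "pos|contact"; python3 -m handwheel '[[[0.15,0,0],[0,0,0]],[[0.15,0,0],[0,0,0]]]'|grep -E "pos|contact|tor"
```

```text
tool_pos: [0.5371, -0.2619, 0.002]
contact_force: [-4.6, 0.2, 6.4]
tool_pos: [0.5384, -0.262, 0.002]
contact_force: [-4.0, 0.1, 5.1]
tool_pos: [0.5399, -0.2621, 0.002]
contact_force: [-4.8, 0.7, 5.3]
```

```bash
python3 -m handwheel '[[[0.1,0,0],[0,0,0]],[[0.1,0,0],[0,0,0]]]'|grep -E "pos|contact"; python3 -m handwheel '[[[0.1,0,0],[0,0,0]],[[0.1,0,0],[0,0,0]]]'|grep -E "pos|contact"; python3 -m handwheel '[[[0.1,0,0],[0,0,0]],[[0.1,0,0],[0,0,0]]]'|grep -E "pos|contact"
```

```text
tool_pos: [0.5399, -0.262, 0.002]
contact_force: [-7.6, -0.4, 8.0]
tool_pos: [0.5399, -0.262, 0.002]
contact_force: [-11.5, 0.9, 10.0]
tool_pos: [0.5399, -0.262, 0.002]
contact_force: [-14.4, 1.3, 12.5]
```

Stop reached at x=0.5399, within about 1 mm of the prediction, with 14 N push. Release, then square it up with a gentle push from behind.

```bash
python3 -m handwheel '[[[-0.1,0,-0.05],[0,0,0]],[[-0.15,0,-0.05],[0,0,0]]]'|grep -E "pos|contact"; python3 -m handwheel '[[[0,0,0],[0,0,0]],[[0,0,0],[0,0,0]],[[0,0,0],[0,0,0]]]' -0.6 |grep -E "pos|contact|open";  python3 -m handwheel '[[[0,0,-2],[0,0,0]],[[0,0,-5],[0,0,0]],[[-5,0,-8],[0,0,0]],[[-8,0,-8],[0,0,0]],[[-8,0,-8],[0,0,0]]]' 1 40|grep -E "pos"; python3 - <<'E'
from edge import *
for c in C:
    I=ctrl.get_image(c);cv2.imwrite(f"pics/{c}H.png",I)
    print(c,*edgefit(I,c,(.541,-.262,-.05),(-.038,.038,.022,.034),yr=.1))
E
python3 go.py .465,-.2595,.05,-.05 .465,-.2585,.0,-.05
```

```text
tool_pos: [0.54, -0.262, 0.002]
contact_force: [-7.5, 0.4, 5.5]
tool_pos: [0.5419, -0.2616, 0.0018]
contact_force: [0.3, 0.5, -0.3]
opening: 0.0684
tool_pos: [0.4609, -0.2577, 0.0833]
top [ 0.5428 -0.2605 -0.1188] 175.0
scene [ 0.5363 -0.2638 -0.0502] 161.0
t 33.775 [ 0.4622 -0.2578  0.0828] F [ 0.7 -0.3 -0.1] open -0.0002 grip 0.0
.465,-.2595,.05,-.05 shift [0.28 0.15 3.28] turn [ 0.001 -0.002 -0.   ] rows>= 0.5
.465,-.2585,.0,-.05 shift [-0.  -0.1  5. ] turn [0. 0. 0.] rows>= 0.8
```

```bash
python3 -m handwheel '[[[0.3,0,4],[0,0,0]],[[0.3,0,8.2],[0,0,0]],[[0.3,0,8.2],[0,0,0]],[[0.3,0,8.2],[0,0,0]]]'|grep -E "pos|contact"; python3 -m handwheel '[[[0.8,0,0],[0,0,0]],[[1.6,0,0],[0,0,0]],[[1.9,0,0],[0,0,0]],[[2.1,0,0],[0,0,0]]]'|grep -E "pos|contact"
```

```text
tool_pos: [0.4658, -0.2582, 0.001]
contact_force: [-0.6, -0.1, 0.1]
tool_pos: [0.4858, -0.2587, -0.0002]
contact_force: [-0.2, -0.4, 0.4]
```

```bash
python3 -m handwheel '[[[0.2,0,0],[0,0,0]],[[0.3,0,0],[0,0,0]]]'|grep -E "pos|contact"; python3 -m handwheel '[[[0.2,0,0],[0,0,0]],[[0.2,0,0],[0,0,0]]]'|grep -E "pos|contact"; python3 -m handwheel '[[[0.2,0,0],[0,0,0]],[[0.2,0,0],[0,0,0]]]'|grep -E "pos|contact"
```

```text
tool_pos: [0.4884, -0.2587, -0.0005]
contact_force: [-0.9, -0.2, -0.2]
tool_pos: [0.4901, -0.2588, -0.0006]
contact_force: [-1.3, 0.9, 1.1]
tool_pos: [0.4901, -0.2588, -0.0007]
contact_force: [-8.9, 0.1, 5.7]
```

```bash
python3 -m handwheel '[[[0.15,0,0],[0,0,0]],[[0.15,0,0],[0,0,0]]]'|grep -E "pos|contact"; python3 -m handwheel '[[[-1,0,0],[0,0,0]],[[-3,0,0],[0,0,0]],[[-4,0,-5],[0,0,0]],[[-4,0,-10],[0,0,0]],[[-4,3,-15],[0,0,0]]]'|grep -E "pos|contact"; python3 -m handwheel '[[[-3,14,0],[0,0,0]],[[-3,14,0],[0,0,0]],[[-3,20,0],[0,0,0]],[[-3,20,0],[0,0,0]]]'|grep pos;  python3 - <<'E'
from h import *
S=ctrl.get_image("scene");T=ctrl.get_image("top")
cr=lambda I,x,y,w,h,W,H:cv2.resize(I[y:y+h,x:x+w],(W,H),interpolation=cv2.INTER_CUBIC)
cv2.imwrite("pics/final.png",np.vstack([np.hstack([cr(S,295,200,120,90,400,300),cr(S,345,215,60,45,400,300)]),np.hstack([cr(T,305,180,100,75,400,300),cr(S,295,200,60,45,400,300)])]))
E
```

```text
tool_pos: [0.4901, -0.2587, -0.0008]
contact_force: [-13.9, 0.9, 9.4]
tool_pos: [0.4524, -0.2859, 0.1508]
contact_force: [1.0, -0.5, -0.4]
tool_pos: [0.4114, -0.4884, 0.1494]
```

View pics/final.png

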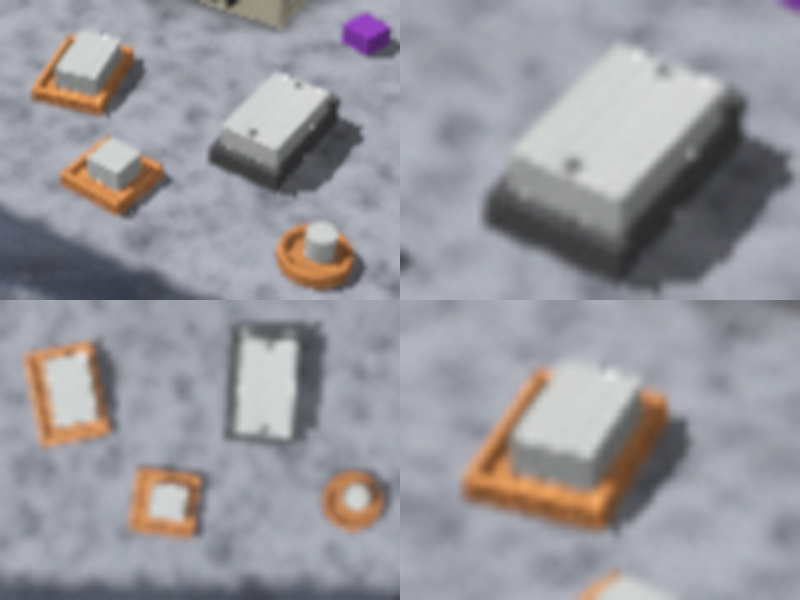

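The picture shows the three pieces lying inside their trays, and the long block within the base's sides against the stop. Nothing is held, so I'm handing in.

```bash
python3 -c "
from station import ctrl
print(ctrl.get_obs()['t'],ctrl.finish_job())"
```

```text
the job is handed in; nothing more can be done
37.0 None
```

I handed the job in at 37.0 s: the disc, square block and oblong block are in their own trays, and the long block was slid in face contact against the stop with no overhang visible; no verdict came back.

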